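# Hook the parts tote forward onto the shelf-edge buffers

## Task

Pick up the orange-handled hand hook, drop its prong behind the front lip of the blue parts tote at the back of the white shelf, and with the hook drag the tote gently forward until you feel it bear snug and square on both rubber buffers of the aluminium edge strip, without straining the lip or tipping the tote. Then unhook, leaving the tote resting against the buffers, and set the hook down flat on the shelf, clear of the tote. Do not touch the tote with the gripper itself, and leave the mallet and the spirit level where they are.

Things in the scene. Friction and masses are not known exactly. Their poses are not given: they have to be found in the camera images.
- shelf: white melamine shelf, fixed, board 500 (x) x 1460 (y) mm, its upper surface 40 mm above this origin (centre of its underside, on the work surface). +x points to the back of the shelf, y along its front edge. At its right rear stands a grey toolbox (bystander, fixed, 163 mm high): front 15 to 55 mm behind the shelf's centre line, 135 to 425 mm right (-y) of its centre.
- strip: aluminium angle fixed along the shelf's front edge, 1400 mm long, upright leg 30 mm high. Origin mid-length on the leg's inner face, level with the shelf's upper surface; +x points squarely from it to the shelf's back. At y = -50 and 50 mm, 15 mm up, two rigid 18 mm screw-in rubber buffers stand out to +x, both equally, by 5 to 30 mm (differs each time, not measured): the tote's stop.
- tote: blue open plastic tote of fixings, loose, 0.6 to 1 kg, 220 (x) x 150 (y) x 75 mm high, walls 4 mm; origin mid-front: on the lower edge of its front wall's outer face (x = 0); +x runs to its back, z up. Front wall's inner face x = 4 mm; behind it, to x = 65 mm, it is empty down to the 4 mm floor; farther back stand boxes and jars up to 62 mm high. It drags on the shelf with roughly 3 to 8 N.
- tote_lip (a point): the lip: middle of the top of the tote's front wall, 75 mm above the shelf; axes as the tote. A rim 10 mm high and 6 mm thick runs round the outside of the tote's top (front edge 8 mm ahead of this point). The lip cracks if the hook loads it with more than 20 N, and a hard pull against the buffers tips the tote up over it.
- tote_left (a point): point on the tote's front face 70 mm to the left (+y) of its middle, 15 mm above its underside. The tote is snug when it bears on the buffers with more than 3 N, over and above its drag
- tote_right (a point): point on the tote's front face 70 mm to the right (-y) of its middle, 15 mm above its underside
- hook: hand hook, loose, 0.16 kg. Orange handle 100 (x) x 28 (y) x 36 (z) mm, origin at its centre, to be pinched across the 28 mm; +x points along the steel shank to the prong, z up as it lies on handle and prong tip. Shank 8 mm round, axis 13 mm above the handle's centre. Prong 8 mm round, bent down at the shank's end, axis at x = 130 mm, reaching 27 mm below the shank's underside.
- hook_tip (a point): the lower end of the hook's prong, on its axis, level with the handle's underside (130 mm ahead of and 18 mm below the handle's centre); axes as the hook
- mallet: small wooden mallet, loose, lying across the shelf near the front edge: head 80 x 45 x 50 mm, handle 20 mm thick, 170 mm long over all along its y; origin mid-length on the underside. Bystander.
- level: aluminium spirit level, loose, 230 (x) x 42 x 22 mm, lying flat beside the tote, end to the front; origin at the middle of its front end, on the underside. Bystander.
Things that resemble listed ones, but are neither listed nor needed, are in the scene too. Of the things like the hook, leave any that is turquoise; of the rest the smaller one is meant.

How it is judged:
On the way, in this order (a step that is already met when the one before it is completed fails the run):
1. the hook's prong stands behind the tote's front wall, at least 10 mm below its top edge (x of hook_tip in the frame of tote between 0.004 and 0.065 m and y of hook_tip in the frame of tote between -0.071 and 0.071 m and z of hook_tip in the frame of tote below 0.065 m), for 0.2 s.
2. still hooked, the tote is drawn up snug and square to the buffers: bearing on the strip (with its buffers) with more than 3 N, within 1.4 degrees of square to it (z of hook_tip in the frame of tote below 0.065 m and x of hook_tip in the frame of tote above 0.004 m and contact force between tote and hook above 3 N and contact force between tote and strip above 3 N and angle between the y axis of tote and the y axis of strip, either way round below 0.025 rad), for 0.2 s.
At the end, for the whole second after the job is handed in: The tote stands flat and still against the buffers (touching, within 1.4 degrees of square to the strip); the hook lies still, released, on the shelf (handle centre at most 26 mm above its surface), not touching the tote (angle between the y axis of tote and the y axis of strip, either way round below 0.025 rad and contact force between tote and strip above 0.1 N and angle between tote's own z axis and vertical below 0.03 rad and linear speed of each of tote, hook below 0.01 m/s and z of hook in the frame of shelf between 0.045 and 0.066 m and x of hook in the frame of shelf between -0.25 and 0.25 m and y of hook in the frame of shelf between -0.7 and 0.7 m and contact force between hook and tote below 0.1 N and contact force between the fingers and hook below 0.1 N).
It fails at once if the hook loads the tote with more than 20 N (contact force between hook and tote above 20 N).
It fails at once if the tote tips by more than 5 degrees (angle between tote's own z axis and vertical above 0.09 rad).
It fails at once if the gripper or arm touches the tote (contact force between any of the fingers, the arm and tote above 0.2 N).
It fails at once if the hook is let fall from more than 12 mm (z of hook in the frame of shelf above 0.072 m and contact force between hook and anything else below 0.01 N).
It fails at once if the mallet or the level is moved by more than 15 mm (distance of any of mallet, level from where it was at the start of the episode above 0.015 m).
It also fails if it takes over 69 s, if anything falls off the work surface, if the arm or the gripper's body presses on something with over 40 N, if the wrist force passes 120 N, or if a joint passes its speed limit or range.

## Robot

A 6-joint arm with a two-finger parallel gripper is mounted at the origin on the work surface. World frame = base frame: x ahead of the robot, y to its left, z up, the work surface at z = 0. Lengths are in m, angles in rad, forces in N, time in s.
With the tool pointing down it reaches from about 0.35 to 0.85 m from the base axis. Payload 8.1 kg.
Tool frame: the origin (TCP) lies on the centre line of the jaws, within the pads' length; the fingertips stand 22 mm ahead of it and the grasp point (between the pads) lies 3 mm ahead of it; y points along the fingers, x is the direction in which the jaws open and shut, and the axes are right-handed (so a half turn about y gives the same grasp; the last joint's range is limited). The gripper opens to 85 mm and grips with 20 to 120 N. Pads are 22 mm wide; open, the fingers measure 114 mm over their backs; the gripper's body (76 mm by 85 mm) begins 54 mm behind the grasp point. The pads swing forward as they close: fully open they stand 13 mm farther back than shut.
Start: joints at [-1.201, 0.13, 1.488, -0, 1.523, -0.085], TCP at [0.264, -0.539, 0.253] pointing down, gripper open.
Joint ranges: [-2.96, 2.96], [-0.89, 2.26], [0.02, 2.5], [-1.34, 4.48], [0, 2.73], [-2.66, 2.66]. Speed limits (rad/s): [2.39, 2.39, 2.79, 3.14, 3.14, 3.14].

## Interface

Orientations are given as a unit quaternion [x, y, z, w].
In Python, from bench import ctrl gives the robot as it stands.
- The arm moves only by the tool play_rows, never from a script. Its argument "series" is a list of rows, each an object with "translation": the shift along the tool's x, y, z in mm, a list of three; "roll": the turn about the tool's y in rad; "fingers": the finger opening in mm, from 0 to 85.4. In form: [{"translation": [x, y, z], "roll": roll, "fingers": fingers}, ...]. A call has exactly 8 rows; each row shifts and turns the commanded pose from where the row before left it, along the tool's axes as they then stand; what a row does not reach is not made up. A row lasts 1/8 s, in which the tool goes at most 62.5 mm and 10.7 degrees, less where a joint would pass 70% of its speed; a pose out of reach is approached as far as the arm can. A call with a gripper value outside its range is refused whole. The fingers move at their own pace and stop on an object; "grip_force" is the grip in N (left out, the last holds). Time passes only in rows, so rows that do not move let the fingers close, or fill a call up. It gives the time, the measured TCP pose, the force and the opening at its end, in the units of the state.
- ctrl.sense(): the state, without advancing time (a new reading comes with each control period).
- ctrl.read_camera(name): name is "scene" or "side" or "wrist"; returns (picture, depth): 420x560x3 uint8, red, green, blue; 420x560 float32, m along the optical axis (not along the pixel's ray), 0 where there is no reading.
- ctrl.calibration(name): a dict with "fx", "fy", "cx", "cy" (pixels), "camera_from_world" (4x4, takes a point from world to camera coordinates). Camera axes: x right, y up, looking along -z (the intrinsics and any distortion apply to the point x, -y, -z); pixel columns grow to the right and rows downward; lengths in m; the calibration is good to about 2 mm. A picture is of the moment at which its call begins: read the wrist's pose just before it. calibration takes no time and is no camera call; for the wrist camera it gives the pose at the moment of the call.
- ctrl.finish_job(): hands the job in, once; it reports no verdict.
The state is a dict: "clock": time; "joint_pos": joint angles; "qvel": joint speeds; "joint_torque": joint torques, N m; "tcp_pos": TCP position; "eef_rot": TCP orientation; "ft_force": force on the tool from outside, world axes, zero at the start; "wrist_torque": the same for the moment, N m; "finger_gap": finger opening in m.
Only numpy, scipy, OpenCV 4.12 (cv2) and the standard library are available. Lean on these libraries where they do the work, as an engineer would, in place of code of your own. Each camera call takes 0.05 s, during which the arm holds its last target. There are 200 camera calls.

## Working session

There is one attempt and no reset: what is moved stays moved. The work goes in short steps, Python scripts to look and compute and a tool call to move; the robot and the scene stay as the last step left them, time stands still between calls to the robot, and variables do not carry over. Pictures are saved under pics/ and viewed, about 8 in all and at most 12, crops included, and the job is handed in when it is done.

Besides the shell and the picture viewer there is one more tool, called after "Request:" as a command line: name --argument value ..., lists and objects as JSON in quotes. play_rows: Moves the arm, as the interface text tells. Its arguments: {"type":"object","properties":{"series":{"type":"array"},"grip_force":{"type":"number"}},"required":["series"]}

```bash
mkdir -p pics; ls; cat > h.py <<'E'
import numpy as np, cv2
from bench import ctrl
from scipy.spatial.transform import Rotation as R
def shot(n,f):
    c=ctrl.calibration(n); p,d=ctrl.read_camera(n)
    cv2.imwrite(f'pics/{f}.png',p[:,:,::-1]); np.savez(f'pics/{f}.npz',p=p,d=d,**{k:v for k,v in c.items()})
def world(f,u,v,z=None):
    """pixel -> world; by depth, or by plane z"""
    c=np.load(f'pics/{f}.npz'); T=np.linalg.inv(c['camera_from_world'])
    r=np.array([(u-c['cx'])/c['fx'],-(v-c['cy'])/c['fy'],-1.])
    o=T[:3,3]; w=T[:3,:3]@r
    s=c['d'][int(v),int(u)] if z is None else (z-o[2])/w[2]
    return o+s*w
E
python3 - <<'E'
from h import *
for n in ['scene','side','wrist']: shot(n,n+'0'); print(n,ctrl.calibration(n))
print(ctrl.sense())
E
```

```text
pics
scene {'fx': 477.85526614732987, 'fy': 477.85526614732987, 'cx': 290.39454788380493, 'cy': 213.69036052311867, 'camera_from_world': array([[ 0.17277272,  0.98484398, -0.01522924, -0.24903865],
       [-0.7379316 ,  0.13966657,  0.66026525,  0.35687197],
       [ 0.65238527, -0.10283769,  0.75087806, -1.62361352],
       [ 0.        ,  0.        ,  0.        ,  1.        ]])}
side {'fx': 417.09772093007945, 'fy': 417.09772093007945, 'cx': 284.7661904217436, 'cy': 204.0828902809624, 'camera_from_world': array([[ 0.99706115, -0.07660253,  0.00105394, -0.58239238],
       [ 0.05052528,  0.66785557,  0.74257399, -0.18452073],
       [-0.05758692, -0.74033843,  0.66976321, -0.99396258],
       [ 0.        ,  0.        ,  0.        ,  1.        ]])}
wrist {'fx': 300.73236648666443, 'fy': 300.73236648666443, 'cx': 277.203079494302, 'cy': 210.35022371299743, 'camera_from_world': array([[ 0.43933481, -0.89832214, -0.00150629, -0.5976988 ],
       [ 0.84843083,  0.41548475, -0.3279292 ,  0.04180735],
       [ 0.29521189,  0.14279273,  0.9447011 , -0.38086553],
       [ 0.        ,  0.        ,  0.        ,  1.        ]])}
{'clock': 0.15, 'joint_pos': array([-1.20139138e+00,  1.30986312e-01,  1.48901824e+00, -2.54046810e-05,
        1.52295367e+00, -8.54114809e-02]), 'qvel': array([-2.22897232e-05, -3.51986893e-03, -2.18618670e-03, -9.03590717e-04,
        8.95201006e-04,  3.29378309e-04]), 'joint_torque': array([ 2.01035538e-03, -5.70060682e+01, -5.01160026e+01,  9.05608090e-05,
        9.62320715e-03,  6.89465969e-05]), 'tcp_pos': array([ 0.26345042, -0.5386558 ,  0.25249217]), 'eef_rot': array([-0.59957124,  0.37479158, -0.37400827,  0.60013617]), 'ft_force': array([-0.1135842 , -0.13728062,  0.16714405]), 'wrist_torque': array([-0.00432692, -0.001199  , -0.02990515]), 'finger_gap': 0.08548254913567978}
```

View pics/scene0.png

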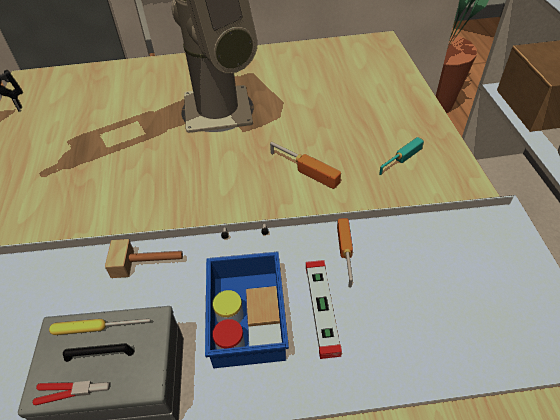

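View pics/side0.png

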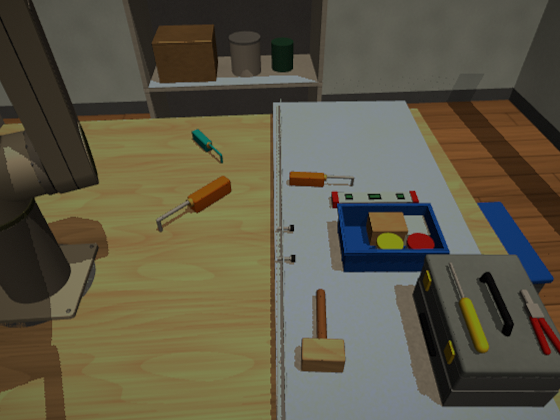

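The scene view shows the smaller orange hook on the shelf at about (345,238), its prong towards the back at (350,283). The tote is at (245,305), the buffers at (224,234) and (265,230), the level at (322,308) and the mallet at (145,257). The side view agrees. I'll enlarge the crops to measure.

```bash
python3 - <<'E'
from h import *
a=cv2.imread('pics/scene0.png')[205:375,190:370]
b=cv2.imread('pics/side0.png')[160:285,265:455]
a=cv2.resize(a,None,fx=3,fy=3,interpolation=cv2.INTER_CUBIC)
b=cv2.resize(b,(400,263),interpolation=cv2.INTER_CUBIC)
cv2.imwrite('pics/c1.png',a); 
print(R.from_quat(ctrl.sense()['eef_rot']).as_matrix().round(3))
print('wrist cam', np.linalg.inv(ctrl.calibration('wrist')['camera_from_world']).round(3))
for n,u,v in [('hookh',345,238),('hb',344,222),('hf',347,254),('tip',350,283),('shelf',420,300),('table',300,190),('bufL',265,231),('bufR',224,235),('lvl f',316,264),('lvl b',329,353),('tote lipmid',243,256)]:
  print(n,world('scene0',u,v).round(3),world('scene0',u,v,.04).round(3))
E
```

```text
[[ 0.439 -0.001  0.898]
 [-0.898  0.001  0.439]
 [-0.001 -1.     0.   ]]
wrist cam [[ 0.439  0.848  0.295  0.34 ]
 [-0.898  0.415  0.143 -0.5  ]
 [-0.002 -0.328  0.945  0.373]
 [ 0.     0.     0.     1.   ]]
hookh [0.68  0.269 0.073] [0.654 0.277 0.04 ]
hb [0.635 0.277 0.08 ] [0.603 0.288 0.04 ]
hf [0.728 0.261 0.075] [0.703 0.27  0.04 ]
tip [0.799 0.251 0.062] [0.786 0.256 0.04 ]
shelf [0.856 0.401 0.036] [0.858 0.399 0.04 ]
table [ 0.428  0.206 -0.003] [0.469 0.198 0.04 ]
bufL [0.611 0.082 0.059] [0.595 0.084 0.04 ]
bufR [ 0.606 -0.019  0.061] [ 0.589 -0.02   0.04 ]
lvl f [0.733 0.186 0.062] [0.719 0.19  0.04 ]
lvl b [0.955 0.166 0.064] [0.944 0.169 0.04 ]
tote lipmid [0.718 0.021 0.114] [0.663 0.02  0.04 ]
```

View pics/c1.png

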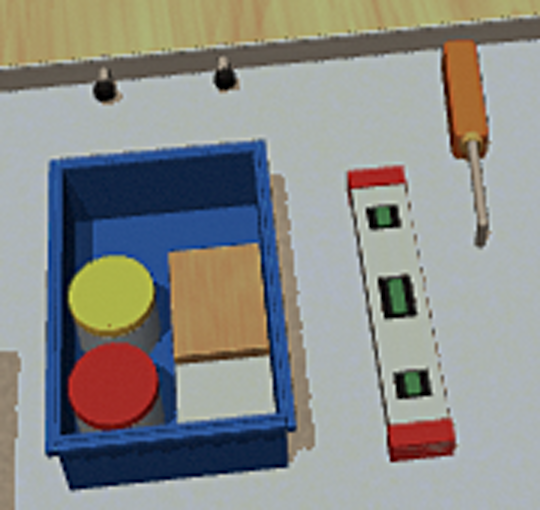

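The hook handle measures about (0.68,0.27), with z at the handle top about 0.075, which matches the listed size. The tote's lip is near x 0.72, the buffers near x 0.61, and the level's front end near (0.73,0.19). Next I'll move the wrist camera over the tote and hook.

Request:
play_rows --series '[{"translation":[-30,-6,48],"roll":0,"fingers":60},{"translation":[-30,-6,48],"roll":0,"fingers":60},{"translation":[-30,-6,48],"roll":0,"fingers":60},{"translation":[-30,-6,48],"roll":0,"fingers":60},{"translation":[-30,-6,48],"roll":0,"fingers":60},{"translation":[-30,-6,48],"roll":0,"fingers":60},{"translation":[-30,-6,48],"roll":0,"fingers":60},{"translation":[-30,-6,48],"roll":0,"fingers":60}]'

```text
clock: 1.15
tcp_pos: [0.5037, -0.153, 0.3013]
eef_rot: [0.6, -0.374, 0.374, -0.6]
ft_force: [0.8, -1.0, 0.8]
finger_gap: 0.06
```

Request:
play_rows --series '[{"translation":[-28,0,47],"roll":0,"fingers":60},{"translation":[-28,0,47],"roll":0,"fingers":60},{"translation":[-28,0,47],"roll":0,"fingers":60},{"translation":[-28,0,47],"roll":0.11,"fingers":60},{"translation":[0,0,0],"roll":0.11,"fingers":60},{"translation":[0,0,0],"roll":0.11,"fingers":60},{"translation":[0,0,0],"roll":0.11,"fingers":60},{"translation":[0,0,0],"roll":0,"fingers":60}]'

```text
clock: 2.15
tcp_pos: [0.6227, 0.0286, 0.3008]
eef_rot: [0.504, -0.496, 0.496, -0.504]
ft_force: [0.2, -0.1, 0.4]
finger_gap: 0.0599
```

```bash
python3 - <<'E'
from h import *
shot('wrist','w1'); s=ctrl.sense(); print(s['clock'],s['tcp_pos'],s['ft_force'],R.from_quat(s['eef_rot']).as_matrix().round(3))
E
```

```text
2.2 [0.62267212 0.0284952  0.30089585] [-0.51303184 -0.57815873  0.24249653] [[ 0.017 -0.001  1.   ]
 [-1.     0.     0.017]
 [-0.    -1.    -0.001]]
```

View pics/w1.png

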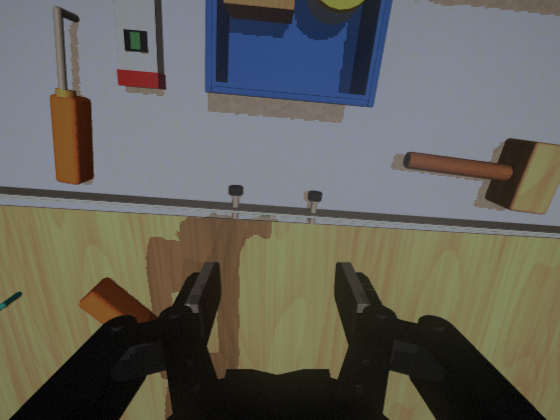

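The wrist view shows everything needed. The hook handle spans (52..93, 92..183), with the prong tip near (75,18). The buffer heads are at (236,190) and (315,196), the tote rim front runs (207,93) to (371,106), and the level's front end is at (140,86). I'll enlarge it for exact readings.

```bash
python3 - <<'E'
from h import *
p=cv2.imread('pics/w1.png')
a=cv2.resize(p[0:195,40:240],None,fx=3,fy=3,interpolation=cv2.INTER_CUBIC)
b=cv2.resize(p[70:240,195:400],None,fx=3,fy=3,interpolation=cv2.INTER_CUBIC)
a=cv2.convertScaleAbs(a,alpha=1.5);b=cv2.convertScaleAbs(b,alpha=1.5)
cv2.imwrite('pics/c2.png',a);cv2.imwrite('pics/c3.png',b)
E
```

```text
(no output)
```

View pics/c2.png

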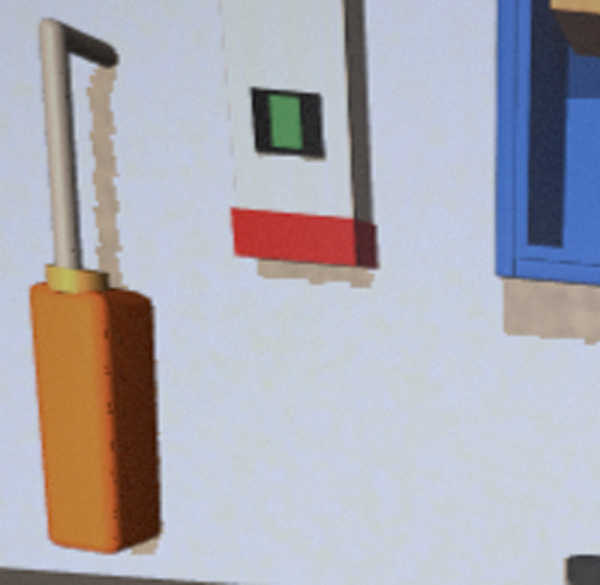

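View pics/c3.png

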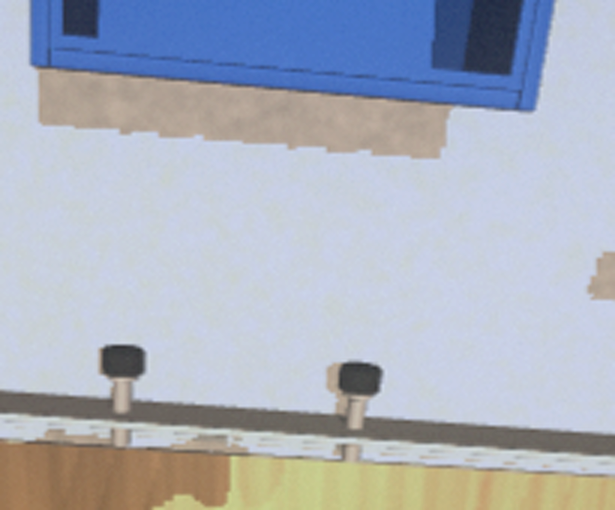

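```bash
python3 - <<'E'
from h import *
A=lambda u,v,z:world('w1',40+u/3,v/3,z); B=lambda u,v,z:world('w1',195+u/3,70+v/3,z)
h=[A(32,287,.076),A(105,290,.076),A(117,551,.076),A(50,545,.076)]
print('handle',np.round(h,4)); c=np.mean(h,0); ax=(h[0]+h[1]-h[2]-h[3])/2
print('c',c.round(4),'len',np.linalg.norm(ax),'w',np.linalg.norm(h[0]-h[1]),np.linalg.norm(h[3]-h[2]),'yaw',np.arctan2(ax[1],ax[0]))
st=A(52,22,.075); tip=A(112,60,.044); print('shank end',st,np.linalg.norm((st-c)[:2]),np.arctan2(*(st-c)[[1,0]]),'tip',tip,np.linalg.norm((tip-c)[:2]),np.arctan2(*(tip-c)[[1,0]]))
l,r=B(32,67,.115),B(533,110,.115); d=l-r; m=(l+r)/2
print('rim',l,r,np.linalg.norm(d),'mid',m,'yaw',np.arctan2(-d[0],d[1]))
for n,u in (('L',123),('R',359)):
  v=345 if n=='L' else 362
  print('buf',n,B(u,v,.046),B(u,v+28,.064), [world('w1',195+u/3,70+(v+k)/3).round(4) for k in (3,8,15,25)])
sl,sr=B(0,413,.07),B(615,460,.07); sl2,sr2=B(0,390,.04),B(615,435,.04)
print('leg inner top?',sl,sr,np.arctan2(-(sl-sr)[0],(sl-sr)[1]),'leg base',sl2,sr2)
print('level',A(232,255,.062),A(378,267,.04),A(355,262,.062))
E
```

```text
handle [[0.7137 0.2746 0.076 ]
 [0.7131 0.2488 0.076 ]
 [0.6169 0.2638 0.076 ]
 [0.619  0.2895 0.076 ]]
c [0.6657 0.2692 0.076 ] len 0.09662330195165962 w 0.025895647768713316 0.025851892143865483 yaw -0.15525936813000143
shank end [0.7955727 0.2498655 0.075    ] 0.13132307022172646 -0.14751705875890547 tip [0.79195704 0.25033907 0.044     ] 0.1276770926174182 -0.1480105326378139
rim [0.71825537 0.09955602 0.115     ] [ 0.70791102 -0.06020694  0.115     ] 0.16009749967035303 mid [0.7130832  0.01967454 0.115     ] yaw -0.06465787425025575
buf L [0.61047384 0.0829419  0.046     ] [0.60327563 0.08081959 0.064     ] [array([0.611, 0.082, 0.053]), array([0.6106, 0.0812, 0.0595]), array([0.6086, 0.0807, 0.0634]), array([0.6041, 0.081 , 0.0624])]
buf R [ 0.60454285 -0.01835288  0.046     ] [ 0.59749338 -0.01663927  0.064     ] [array([ 0.6045, -0.0178,  0.0505]), array([ 0.6052, -0.0166,  0.0609]), array([ 0.6029, -0.0164,  0.0635]), array([ 0.5979, -0.017 ,  0.0611])]
leg inner top? [0.58714678 0.13099332 0.07      ] [ 0.57042862 -0.12456976  0.07      ] -0.065323902362662 leg base [0.5876039  0.13870469 0.04      ] [ 0.57076732 -0.13610107  0.04      ]
level [0.72615689 0.20836816 0.062     ] [0.72383771 0.16266635 0.04      ] [0.72447217 0.16338915 0.062     ]
```

Checks: the handle comes out at 97 x 26 mm and the tip 128–131 mm ahead, both as listed. The rim is 160 mm wide against 162. Tote yaw is -0.065 and strip yaw is -0.065, so the tote is already square. The drag distance is about 0.108 m from the rim, or 0.114 m from the front face. Moving to the hook next.

Request:
play_rows --series '[{"translation":[-48,0,9.4],"roll":0,"fingers":55},{"translation":[-48,0,9.4],"roll":0,"fingers":55},{"translation":[-48,0,9.4],"roll":0,"fingers":55},{"translation":[-48,0,9.4],"roll":0,"fingers":55},{"translation":[-48,0,9.4],"roll":0.084,"fingers":55},{"translation":[0,40,0],"roll":0.083,"fingers":55},{"translation":[0,50,0],"roll":0,"fingers":55},{"translation":[0,40,0],"roll":0,"fingers":55}]'

```text
clock: 3.2
tcp_pos: [0.6655, 0.2691, 0.1687]
eef_rot: [-0.462, 0.536, -0.536, 0.461]
ft_force: [-0.2, -1.1, 0.1]
finger_gap: 0.0551
```

```bash
python3 - <<'E'
from h import *
shot('wrist','w2'); s=ctrl.sense(); M=R.from_quat(s['eef_rot']).as_matrix(); print(s['clock'],s['tcp_pos'],M.round(3))
cv2.imwrite('pics/w2b.png',cv2.convertScaleAbs(cv2.imread('pics/w2.png'),alpha=1.4))
print('delta tool mm',M.T@(np.array([.6657,.2692,.069])-s['tcp_pos'])*1000)
E
```

```text
3.25 [0.66275851 0.26808164 0.16159451] [[-0.149 -0.01   0.989]
 [-0.989 -0.003 -0.149]
 [ 0.005 -1.    -0.009]]
delta tool mm [-1.97830691 92.55631283  3.61402914]
```

View pics/w2b.png

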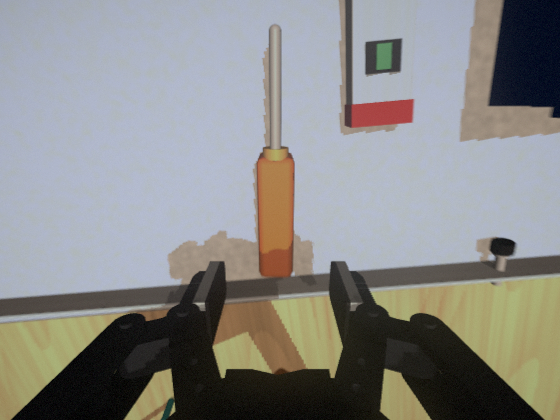

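The hook is centred between the fingers and lies straight, with its axis at u≈276 and the jaw middle at u≈277. Descending now.

Request:
play_rows --series '[{"translation":[0,25,0],"roll":0,"fingers":55},{"translation":[0,25,0],"roll":0,"fingers":55},{"translation":[0,20,0],"roll":0,"fingers":55},{"translation":[0,12,0],"roll":0,"fingers":55},{"translation":[0,8,0],"roll":0,"fingers":55},{"translation":[0,3,0],"roll":0,"fingers":55},{"translation":[0,0,0],"roll":0,"fingers":55},{"translation":[0,0,0],"roll":0,"fingers":55}]'

```text
clock: 4.25
tcp_pos: [0.6667, 0.2693, 0.0792]
eef_rot: [0.46, -0.536, 0.537, -0.461]
ft_force: [0.7, -0.1, 0.3]
finger_gap: 0.0549
```

Request:
play_rows --series '[{"translation":[0,5,0],"roll":0,"fingers":55},{"translation":[0,4,0],"roll":0,"fingers":55},{"translation":[0,0,0],"roll":0,"fingers":40},{"translation":[0,0,0],"roll":0,"fingers":30},{"translation":[0,0,0],"roll":0,"fingers":22},{"translation":[0,0,0],"roll":0,"fingers":22},{"translation":[0,0,0],"roll":0,"fingers":22},{"translation":[0,0,0],"roll":0,"fingers":22}]' --grip_force 70

```text
clock: 5.25
tcp_pos: [0.6664, 0.2692, 0.0695]
eef_rot: [0.46, -0.537, 0.537, -0.461]
ft_force: [0.9, 0.4, 2.1]
finger_gap: 0.0269
```

Gripped: the opening is 27 mm against the 28 mm handle. Next I'll lift and carry it sideways to in front of the tote.

Request:
play_rows --series '[{"translation":[0,-10,0],"roll":0,"fingers":22},{"translation":[0,-25,0],"roll":0,"fingers":22},{"translation":[0,-30,0],"roll":0,"fingers":22},{"translation":[0,-30,0],"roll":0,"fingers":22},{"translation":[20,-10,0],"roll":0,"fingers":22},{"translation":[35,0,-3],"roll":0,"fingers":22},{"translation":[40,0,-4],"roll":0,"fingers":22},{"translation":[40,0,-4],"roll":0,"fingers":22}]'

```text
clock: 6.25
tcp_pos: [0.6335, 0.1349, 0.173]
eef_rot: [-0.461, 0.537, -0.536, 0.46]
ft_force: [0.8, -0.1, -1.0]
finger_gap: 0.0268
```

Request:
play_rows --series '[{"translation":[40,0,-3],"roll":0,"fingers":22},{"translation":[40,0,-2],"roll":0,"fingers":22},{"translation":[23,0,-2],"roll":0,"fingers":22},{"translation":[10,0,0],"roll":-0.045,"fingers":22},{"translation":[0,0,0],"roll":-0.04,"fingers":22},{"translation":[0,0,0],"roll":0,"fingers":22},{"translation":[0,0,0],"roll":0,"fingers":22},{"translation":[0,0,0],"roll":0,"fingers":22}]'

```text
clock: 7.25
tcp_pos: [0.6108, 0.027, 0.1741]
eef_rot: [-0.483, 0.517, -0.516, 0.483]
ft_force: [-0.8, -0.4, -1.7]
finger_gap: 0.0271
```

```bash
python3 - <<'E'
from h import *
shot('wrist','w3');shot('side','s3'); s=ctrl.sense(); M=R.from_quat(s['eef_rot']).as_matrix(); print(s['clock'],s['tcp_pos'],s['ft_force'],M.round(3))
print('delta tool mm',M.T@(np.array([.6113,.0264,.124])-s['tcp_pos'])*1000, 'yaw',np.arctan2(M[1,2],M[0,2]))
a=cv2.convertScaleAbs(cv2.imread('pics/w3.png'),alpha=1.4)[0:420,60:560]
b=cv2.convertScaleAbs(cv2.imread('pics/s3.png')[140:300,250:460],alpha=1.2)
b=cv2.resize(b,None,fx=1.4,fy=1.4); im=np.zeros((420,800,3),np.uint8); im[:,:500]=a; im[:224,506:800]=b[:224,:294]
cv2.imwrite('pics/m3.png',im)
E
```

```text
7.35 [0.61084515 0.02695706 0.17424628] [-0.26853276  0.56852129 -1.32699697] [[-0.067 -0.     0.998]
 [-0.998  0.    -0.067]
 [-0.    -1.    -0.   ]]
delta tool mm [ 0.52681613 50.24622683  0.49491501] yaw -0.06714013605161766
```

View pics/m3.png

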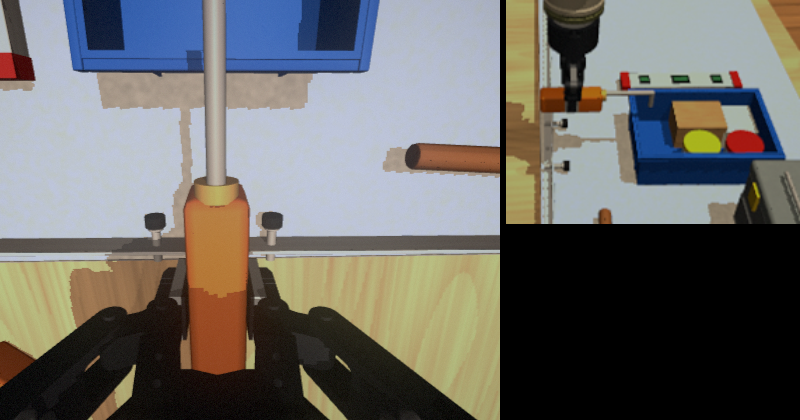

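The hook is level and in line. The shank, at u≈216, runs over the tote's middle at u≈221, and the side view shows the prong above the front cavity. Lowering 50 mm.

Request:
play_rows --series '[{"translation":[0,8,0],"roll":0,"fingers":22},{"translation":[0,10,0],"roll":0,"fingers":22},{"translation":[0,10,0],"roll":0,"fingers":22},{"translation":[0,10,0],"roll":0,"fingers":22},{"translation":[0,8,0],"roll":0,"fingers":22},{"translation":[0,4,0],"roll":0,"fingers":22},{"translation":[0,0,0],"roll":0,"fingers":22},{"translation":[0,0,0],"roll":0,"fingers":22}]'

```text
clock: 8.35
tcp_pos: [0.6112, 0.0267, 0.1248]
eef_rot: [0.483, -0.516, 0.517, -0.483]
ft_force: [0.4, 0.1, -1.6]
finger_gap: 0.0271
```

```bash
python3 - <<'E'
from h import *
F=[]
for i in range(4):
  shot('side' if i else 'wrist',f'q{i}'); F.append(ctrl.sense()['ft_force'])
print(np.round(F,2), ctrl.sense()['tcp_pos'],ctrl.sense()['clock'])
E
```

```text
[[ 0.41 -0.   -1.92]
 [ 0.24  0.26 -1.6 ]
 [ 0.27  0.19 -2.37]
 [ 0.16 -0.19 -1.5 ]] [0.61112713 0.02675434 0.12472234] 8.55
```

Request:
play_rows --series '[{"translation":[0,0,-2],"roll":0,"fingers":22},{"translation":[0,0,-2],"roll":0,"fingers":22},{"translation":[0,0,-2],"roll":0,"fingers":22},{"translation":[0,0,-2],"roll":0,"fingers":22},{"translation":[0,0,-2],"roll":0,"fingers":22},{"translation":[0,0,-2],"roll":0,"fingers":22},{"translation":[0,0,-2],"roll":0,"fingers":22},{"translation":[0,0,-2],"roll":0,"fingers":22}]'

```text
clock: 9.55
tcp_pos: [0.5952, 0.0278, 0.1244]
eef_rot: [0.483, -0.516, 0.517, -0.483]
ft_force: [3.8, -0.6, -2.4]
finger_gap: 0.027
```

Request:
play_rows --series '[{"translation":[0,0,-2],"roll":0,"fingers":22},{"translation":[0,0,-2],"roll":0,"fingers":22},{"translation":[0,0,-2],"roll":0,"fingers":22},{"translation":[0,0,-2],"roll":0,"fingers":22},{"translation":[0,0,-2],"roll":0,"fingers":22},{"translation":[0,0,-2],"roll":0,"fingers":22},{"translation":[0,0,-2],"roll":0,"fingers":22},{"translation":[0,0,-2],"roll":0,"fingers":22}]'

```text
clock: 10.55
tcp_pos: [0.5789, 0.0289, 0.1244]
eef_rot: [0.483, -0.516, 0.517, -0.483]
ft_force: [4.4, -0.5, -2.4]
finger_gap: 0.0266
```

Contact came where expected, and the drag is about 4 N. Continuing.

Request:
play_rows --series '[{"translation":[0,0,-3],"roll":0,"fingers":22},{"translation":[0,0,-3],"roll":0,"fingers":22},{"translation":[0,0,-3],"roll":0,"fingers":22},{"translation":[0,0,-3],"roll":0,"fingers":22},{"translation":[0,0,-3],"roll":0,"fingers":22},{"translation":[0,0,-3],"roll":0,"fingers":22},{"translation":[0,0,-3],"roll":0,"fingers":22},{"translation":[0,0,-3],"roll":0,"fingers":22}]'

```text
clock: 11.55
tcp_pos: [0.5548, 0.0305, 0.1243]
eef_rot: [0.483, -0.517, 0.517, -0.483]
ft_force: [5.9, 0.0, -2.2]
finger_gap: 0.0269
```

Request:
play_rows --series '[{"translation":[0,0,-3],"roll":0,"fingers":22},{"translation":[0,0,-3],"roll":0,"fingers":22},{"translation":[0,0,-3],"roll":0,"fingers":22},{"translation":[0,0,-3],"roll":0,"fingers":22},{"translation":[0,0,-3],"roll":0,"fingers":22},{"translation":[0,0,-3],"roll":0,"fingers":22},{"translation":[0,0,-3],"roll":0,"fingers":22},{"translation":[0,0,-3],"roll":0,"fingers":22}]'

```text
clock: 12.55
tcp_pos: [0.5308, 0.0322, 0.1243]
eef_rot: [-0.483, 0.517, -0.517, 0.483]
ft_force: [4.1, -0.6, -2.9]
finger_gap: 0.0268
```

```bash
python3 - <<'E'
from h import *
shot('wrist','w4');shot('scene','s4'); s=ctrl.sense(); M=R.from_quat(s['eef_rot']).as_matrix(); print(s['clock'],s['tcp_pos'],s['ft_force'])
a=cv2.convertScaleAbs(cv2.imread('pics/w4.png'),alpha=1.5)[0:420,0:560]
b=cv2.convertScaleAbs(cv2.imread('pics/s4.png')[180:340,180:300],alpha=1.2)
b=cv2.resize(b,None,fx=2,fy=2); im=np.zeros((420,800,3),np.uint8); im[:,:560]=a; im[:320,560:800]=b
cv2.imwrite('pics/m4.png',im)
E
```

```text
12.65 [0.53053201 0.03217437 0.12420092] [ 1.86867385 -0.55526504 -0.72575361]
```

View pics/m4.png

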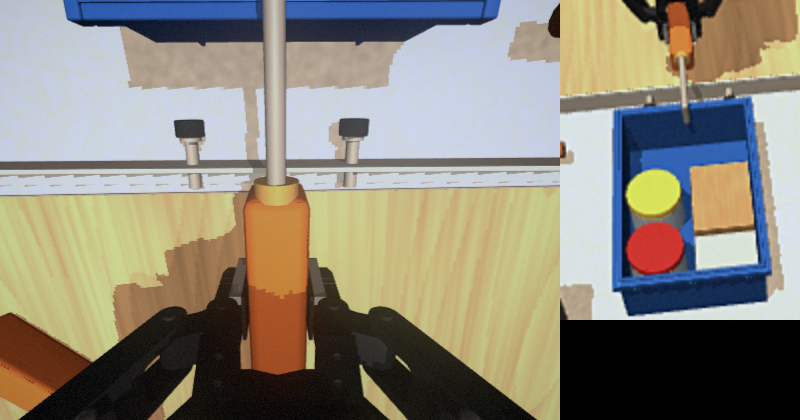

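```bash
python3 - <<'E'
from h import *
for n,u,v in (('L',188,121),('R',353,119)): print(n,world('w4',u,v,.046),[world('w4',u,v+k).round(4) for k in (3,6,9)])
c=np.load('pics/w4.npz'); d=c['d']; p=c['p'].astype(int)
for u in (100,180,340,460):
  col=p[:60,u]; blue=(col[:,2]>col[:,0]+40)&(col[:,2]>60); v=np.where(blue)[0].max()
  print(u,v,[ (k,world('w4',u,k).round(4)) for k in (v-22,v-16,v-10,v-5,v-2) if k>=0])
E
```

```text
L [0.61010807 0.08507769 0.046     ] [array([0.6089, 0.0804, 0.0631]), array([0.6073, 0.0805, 0.0638]), array([0.6055, 0.0813, 0.0622])]
R [ 0.60431692 -0.01914444  0.046     ] [array([ 0.6036, -0.0152,  0.0625]), array([ 0.602 , -0.015 ,  0.0636]), array([ 0.6002, -0.0152,  0.0629])]
100 19 [(np.int64(3), array([0.6557, 0.0913, 0.1137])), (np.int64(9), array([0.6538, 0.0916, 0.1141])), (np.int64(14), array([0.6524, 0.0924, 0.1133])), (np.int64(17), array([0.6509, 0.0918, 0.1152]))]
180 19 [(np.int64(3), array([0.6534, 0.0614, 0.1148])), (np.int64(9), array([0.6517, 0.0619, 0.1142])), (np.int64(14), array([0.6502, 0.0622, 0.1141])), (np.int64(17), array([0.6492, 0.0623, 0.1141]))]
340 18 [(np.int64(2), array([0.6501, 0.0024, 0.1137])), (np.int64(8), array([0.6478, 0.0027, 0.1154])), (np.int64(13), array([0.6465, 0.0025, 0.1141])), (np.int64(16), array([0.6456, 0.0024, 0.1138]))]
460 18 [(np.int64(2), array([ 0.6467, -0.0411,  0.1154])), (np.int64(8), array([ 0.6448, -0.0413,  0.1154])), (np.int64(13), array([ 0.6433, -0.0418,  0.1149])), (np.int64(16), array([ 0.6424, -0.0423,  0.1143]))]
```

The tote is still square, with a rim slope of 0.0645, and about 45 mm of travel remains. I'll go 32 mm, then slow down.

Request:
play_rows --series '[{"translation":[0,0,-4],"roll":0,"fingers":22},{"translation":[0,0,-5],"roll":0,"fingers":22},{"translation":[0,0,-5],"roll":0,"fingers":22},{"translation":[0,0,-5],"roll":0,"fingers":22},{"translation":[0,0,-5],"roll":0,"fingers":22},{"translation":[0,0,-5],"roll":0,"fingers":22},{"translation":[0,0,-3],"roll":0,"fingers":22},{"translation":[0,0,-2],"roll":0,"fingers":22}]'

```text
clock: 13.65
tcp_pos: [0.497, 0.0344, 0.1243]
eef_rot: [0.483, -0.517, 0.517, -0.483]
ft_force: [4.9, -0.0, -2.4]
finger_gap: 0.0268
```

Request:
play_rows --series '[{"translation":[0,0,-1],"roll":0,"fingers":22},{"translation":[0,0,-1],"roll":0,"fingers":22},{"translation":[0,0,-1],"roll":0,"fingers":22},{"translation":[0,0,-0.5],"roll":0,"fingers":22},{"translation":[0,0,-0.5],"roll":0,"fingers":22},{"translation":[0,0,-0.5],"roll":0,"fingers":22},{"translation":[0,0,-0.5],"roll":0,"fingers":22},{"translation":[0,0,-0.5],"roll":0,"fingers":22}]'

```text
clock: 14.65
tcp_pos: [0.4916, 0.0348, 0.1243]
eef_rot: [-0.483, 0.517, -0.517, 0.483]
ft_force: [4.9, -0.0, -2.4]
finger_gap: 0.0272
```

Request:
play_rows --series '[{"translation":[0,0,-0.4],"roll":0,"fingers":22},{"translation":[0,0,-0.4],"roll":0,"fingers":22},{"translation":[0,0,-0.4],"roll":0,"fingers":22},{"translation":[0,0,-0.3],"roll":0,"fingers":22},{"translation":[0,0,-0.3],"roll":0,"fingers":22},{"translation":[0,0,-0.3],"roll":0,"fingers":22},{"translation":[0,0,-0.3],"roll":0,"fingers":22},{"translation":[0,0,-0.3],"roll":0,"fingers":22}]'

```text
clock: 15.65
tcp_pos: [0.4889, 0.0349, 0.1243]
eef_rot: [0.483, -0.517, 0.517, -0.483]
ft_force: [5.2, -0.5, -3.2]
finger_gap: 0.0268
```

Request:
play_rows --series '[{"translation":[0,0,-0.2],"roll":0,"fingers":22},{"translation":[0,0,-0.2],"roll":0,"fingers":22},{"translation":[0,0,-0.2],"roll":0,"fingers":22},{"translation":[0,0,-0.2],"roll":0,"fingers":22},{"translation":[0,0,-0.2],"roll":0,"fingers":22},{"translation":[0,0,-0.2],"roll":0,"fingers":22},{"translation":[0,0,-0.2],"roll":0,"fingers":22},{"translation":[0,0,-0.2],"roll":0,"fingers":22}]'

```text
clock: 16.65
tcp_pos: [0.4873, 0.0351, 0.1243]
eef_rot: [-0.483, 0.517, -0.516, 0.483]
ft_force: [4.1, -0.4, -0.9]
finger_gap: 0.027
```

Request:
play_rows --series '[{"translation":[0,0,-0.2],"roll":0,"fingers":22},{"translation":[0,0,-0.2],"roll":0,"fingers":22},{"translation":[0,0,-0.2],"roll":0,"fingers":22},{"translation":[0,0,-0.2],"roll":0,"fingers":22},{"translation":[0,0,-0.2],"roll":0,"fingers":22},{"translation":[0,0,-0.2],"roll":0,"fingers":22},{"translation":[0,0,-0.2],"roll":0,"fingers":22},{"translation":[0,0,-0.2],"roll":0,"fingers":22}]'

```text
clock: 17.65
tcp_pos: [0.4868, 0.0351, 0.1246]
eef_rot: [0.482, -0.516, 0.517, -0.484]
ft_force: [12.2, -1.5, -5.5]
finger_gap: 0.0266
```

The force rises to 12 N while the TCP stops, so the tote is bearing on the buffers. I'll hold there and check.

Request:
play_rows --series '[{"translation":[0,0,0],"roll":0,"fingers":22},{"translation":[0,0,0],"roll":0,"fingers":22},{"translation":[0,0,0],"roll":0,"fingers":22},{"translation":[0,0,0],"roll":0,"fingers":22},{"translation":[0,0,0],"roll":0,"fingers":22},{"translation":[0,0,0],"roll":0,"fingers":22},{"translation":[0,0,0],"roll":0,"fingers":22},{"translation":[0,0,0],"roll":0,"fingers":22}]'

```text
clock: 18.65
tcp_pos: [0.4869, 0.0351, 0.1246]
eef_rot: [0.482, -0.516, 0.517, -0.484]
ft_force: [10.7, -1.3, -5.6]
finger_gap: 0.027
```

```bash
python3 - <<'E'
from h import *
F=[]
for i,n in enumerate(['wrist','scene','side']):
  shot(n,f'r{i}'); s=ctrl.sense(); F.append(np.r_[s['ft_force'],s['wrist_torque']])
print(np.round(F,2), s['tcp_pos'],s['clock'])
a=cv2.convertScaleAbs(cv2.imread('pics/r0.png')[0:330,40:560],alpha=1.5)
b=cv2.convertScaleAbs(cv2.imread('pics/r1.png')[160:320,180:300],alpha=1.2)
b=cv2.resize(b,None,fx=2,fy=2); im=np.zeros((330,760,3),np.uint8); im[:,:520]=a; im[:320,520:760]=b
cv2.imwrite('pics/m5.png',im)
E
```

```text
[[11.   -0.33 -6.16 -0.04 -1.25 -0.04]
 [11.6  -0.74 -4.12 -0.1  -1.33  0.02]
 [10.46 -0.7  -4.63 -0.05 -1.31 -0.03]] [0.48685419 0.03511279 0.12462152] 18.8
```

View pics/m5.png

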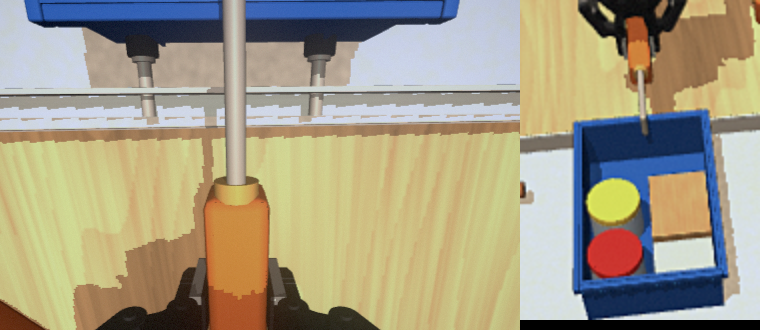

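```bash
python3 - <<'E'
from h import *
p=np.load('pics/r0.npz')['p'].astype(int); pts=[]
for u in list(range(90,240,6))+list(range(300,470,6)):
  col=p[:60,u]; b=np.where((col[:,2]>col[:,0]+40)&(col[:,2]>60))[0]
  for v in range(0,b.max()):
    w=world('r0',u,v)
    if abs(w[2]-.1145)<.002: last=w
  pts.append(last)
P=np.array(pts); k,c=np.polyfit(P[:,1],P[:,0],1); print('rim slope',k,'x at .03',k*.03+c,'resid',np.std(P[:,0]-k*P[:,1]-c), P[:,1].min(),P[:,1].max())
E
```

```text
rim slope 0.060542537275636306 x at .03 0.6026552798678302 resid 0.00020498185458502218 -0.042234446225546146 0.09954240449671622
```

The tote is square: its rim slope is 0.0605 against 0.059–0.065 for the buffers and strip. Its front face is at x 0.6087, on the buffer faces. About 11 N of pull less about 4.5 N of drag leaves about 6.5 N of bearing. Now I'll ease off gently and unhook.

Request:
play_rows --series '[{"translation":[0,0,0.3],"roll":0,"fingers":22},{"translation":[0,0,0.3],"roll":0,"fingers":22},{"translation":[0,0,0.4],"roll":0,"fingers":22},{"translation":[0,0,0.5],"roll":0,"fingers":22},{"translation":[0,0,1],"roll":0,"fingers":22},{"translation":[0,0,2],"roll":0,"fingers":22},{"translation":[0,0,3],"roll":0,"fingers":22},{"translation":[0,0,3],"roll":0,"fingers":22}]'

```text
clock: 19.8
tcp_pos: [0.4963, 0.0345, 0.1242]
eef_rot: [-0.483, 0.517, -0.516, 0.483]
ft_force: [-0.1, 0.5, -1.2]
finger_gap: 0.0271
```

Request:
play_rows --series '[{"translation":[0,0,2],"roll":0,"fingers":22},{"translation":[0,0,0],"roll":0,"fingers":22},{"translation":[0,-5,0],"roll":0,"fingers":22},{"translation":[0,-10,0],"roll":0,"fingers":22},{"translation":[0,-12,0],"roll":0,"fingers":22},{"translation":[0,-12,0],"roll":0,"fingers":22},{"translation":[0,-12,0],"roll":0,"fingers":22},{"translation":[0,-4,0],"roll":0,"fingers":22}]'

```text
clock: 20.8
tcp_pos: [0.4989, 0.0343, 0.1808]
eef_rot: [0.482, -0.516, 0.517, -0.483]
ft_force: [0.3, -0.8, -1.7]
finger_gap: 0.0269
```

```bash
python3 - <<'E'
from h import *
shot('wrist','t0'); shot('side','t1'); s=ctrl.sense(); print(s['tcp_pos'],s['ft_force'],s['finger_gap'],s['clock'])
p=np.load('pics/t0.npz')['p'].astype(int); pts=[]
for u in list(range(90,240,6))+list(range(310,470,6)):
  col=p[:90,u]; b=np.where((col[:,2]>col[:,0]+40)&(col[:,2]>60))[0]
  for v in range(0,b.max()):
    w=world('t0',u,v)
    if abs(w[2]-.1145)<.002: last=w
  pts.append(last)
P=np.array(pts); k,c=np.polyfit(P[:,1],P[:,0],1); print('rim slope',k,'x at .03',k*.03+c,'resid',np.std(P[:,0]-k*P[:,1]-c))
b=cv2.convertScaleAbs(cv2.imread('pics/t1.png')[130:300,200:480],alpha=1.3)
cv2.imwrite('pics/m6.png',cv2.resize(b,None,fx=2.5,fy=2.5,interpolation=cv2.INTER_CUBIC))
E
```

```text
[0.49857024 0.03433043 0.1799668 ] [-0.03852844  0.13446486 -1.4222907 ] 0.026929882117067656 20.9Traceback (most recent call last):
  File "<stdin>", line 6, in <module>
    return umr_maximum(a, axis, None, out, keepdims, initial, where)
ValueError: zero-size array to reduction operation maximum which has no identity
```

Request:
play_rows --series '[{"translation":[-20,0,12],"roll":0,"fingers":22},{"translation":[-36,0,21],"roll":0,"fingers":22},{"translation":[-36,0,21],"roll":0,"fingers":22},{"translation":[-36,0,21],"roll":0,"fingers":22},{"translation":[-36,0,21],"roll":0,"fingers":22},{"translation":[-36,0,21],"roll":0,"fingers":22},{"translation":[-36,0,21],"roll":0,"fingers":22},{"translation":[-20,0,10],"roll":0,"fingers":22}]'

```text
clock: 21.9
tcp_pos: [0.6633, 0.2815, 0.1778]
eef_rot: [-0.484, 0.517, -0.516, 0.483]
ft_force: [0.1, -0.1, -0.9]
finger_gap: 0.0269
```

Request:
play_rows --series '[{"translation":[-11,0,6],"roll":0,"fingers":22},{"translation":[0,15,0],"roll":0,"fingers":22},{"translation":[0,20,0],"roll":0,"fingers":22},{"translation":[0,20,0],"roll":0,"fingers":22},{"translation":[0,20,0],"roll":0,"fingers":22},{"translation":[0,15,0],"roll":0,"fingers":22},{"translation":[0,7,0],"roll":0,"fingers":22},{"translation":[0,0,0],"roll":0,"fingers":22}]'

```text
clock: 22.9
tcp_pos: [0.6696, 0.2903, 0.0818]
eef_rot: [-0.483, 0.517, -0.516, 0.483]
ft_force: [0.3, -1.3, -1.2]
finger_gap: 0.0267
```

```bash
python3 - <<'E'
from h import *
shot('scene','u0'); shot('side','u1'); s=ctrl.sense(); print(s['tcp_pos'],s['ft_force'],s['clock'])
a=cv2.resize(cv2.imread('pics/u0.png')[200:370,180:380],(500,425),interpolation=cv2.INTER_CUBIC)
b=cv2.resize(cv2.imread('pics/u1.png')[150:290,260:460],(300,210),interpolation=cv2.INTER_CUBIC)
im=np.zeros((425,800,3),np.uint8); im[:,:500]=a; im[:210,500:]=b
cv2.imwrite('pics/m7.png',im)
E
```

```text
[0.67041771 0.29063897 0.0833315 ] [-1.05987917  0.89484827 -1.60061216] 23.0
```

View pics/m7.png

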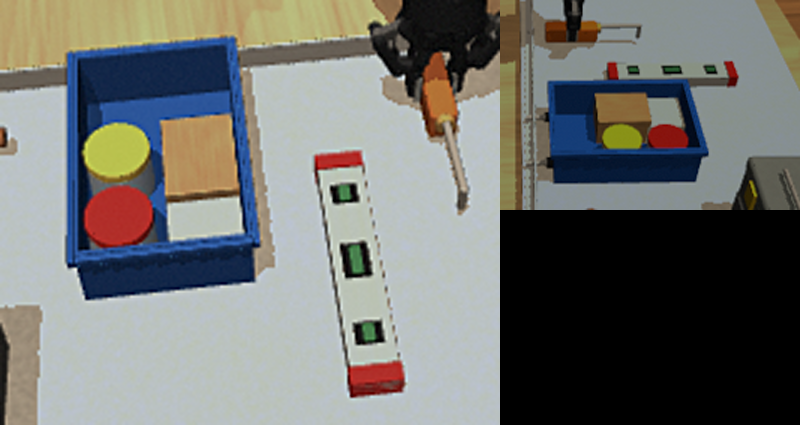

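The tote rests at the buffers, and the hook is held over free shelf to the left of the level, well clear of it. Now I'll lower the last 12 mm.

Request:
play_rows --series '[{"translation":[0,3,0],"roll":0,"fingers":22},{"translation":[0,3,0],"roll":0,"fingers":22},{"translation":[0,2,0],"roll":0,"fingers":22},{"translation":[0,2,0],"roll":0,"fingers":22},{"translation":[0,1,0],"roll":0,"fingers":22},{"translation":[0,0.5,0],"roll":0,"fingers":22},{"translation":[0,0,0],"roll":0,"fingers":22},{"translation":[0,0,0],"roll":0,"fingers":22}]'

```text
clock: 24.0
tcp_pos: [0.6699, 0.2904, 0.0709]
eef_rot: [0.483, -0.516, 0.517, -0.483]
ft_force: [-0.1, 0.3, -1.5]
finger_gap: 0.027
```

Request:
play_rows --series '[{"translation":[0,0.5,0],"roll":0,"fingers":22},{"translation":[0,0.4,0],"roll":0,"fingers":22},{"translation":[0,0.3,0],"roll":0,"fingers":22},{"translation":[0,0.2,0],"roll":0,"fingers":22},{"translation":[0,0,0],"roll":0,"fingers":22},{"translation":[0,0,0],"roll":0,"fingers":22},{"translation":[0,0,0],"roll":0,"fingers":22},{"translation":[0,0,0],"roll":0,"fingers":22}]'

```text
clock: 25.0
tcp_pos: [0.6699, 0.2904, 0.0696]
eef_rot: [0.483, -0.516, 0.517, -0.483]
ft_force: [-1.7, -0.8, 0.6]
finger_gap: 0.027
```

Fz has turned positive, so the hook rests on the shelf. I'll open slowly and retreat straight up.

Request:
play_rows --series '[{"translation":[0,0,0],"roll":0,"fingers":30},{"translation":[0,0,0],"roll":0,"fingers":36},{"translation":[0,0,0],"roll":0,"fingers":44},{"translation":[0,0,0],"roll":0,"fingers":50},{"translation":[0,0,0],"roll":0,"fingers":50},{"translation":[0,-5,0],"roll":0,"fingers":50},{"translation":[0,-15,0],"roll":0,"fingers":50},{"translation":[0,-20,0],"roll":0,"fingers":50}]'

```text
clock: 26.0
tcp_pos: [0.6698, 0.2904, 0.1106]
eef_rot: [-0.483, 0.517, -0.517, 0.483]
ft_force: [1.1, 0.3, 0.3]
finger_gap: 0.0499
```

Request:
play_rows --series '[{"translation":[0,-25,0],"roll":0,"fingers":50},{"translation":[0,-30,0],"roll":0,"fingers":50},{"translation":[0,-30,0],"roll":0,"fingers":50},{"translation":[0,-30,0],"roll":0,"fingers":50},{"translation":[0,-30,0],"roll":0,"fingers":50},{"translation":[0,0,0],"roll":0,"fingers":50},{"translation":[0,0,0],"roll":0,"fingers":50},{"translation":[0,0,0],"roll":0,"fingers":50}]'

```text
clock: 27.0
tcp_pos: [0.6692, 0.2902, 0.2528]
eef_rot: [-0.484, 0.517, -0.516, 0.482]
ft_force: [-0.4, 0.6, 0.1]
finger_gap: 0.0498
```

```bash
python3 - <<'E'
from h import *
shot('wrist','v2'); shot('scene','v0'); shot('side','v1'); s=ctrl.sense(); print(s['tcp_pos'],s['ft_force'],s['clock'])
c=np.load('pics/v0.npz'); d=c['d']
# tote rim front edge in scene: top-face points on the blue rim
p=c['p'].astype(int); P=[]
for u in range(214,272,2):
  col=p[200:320,u]; b=np.where((col[:,2]>col[:,0]+40)&(col[:,2]>60))[0]
  if len(b): 
    w=world('v0',u,200+b.min()+0.0,.115); P.append(w)
P=np.array(P); k,c0=np.polyfit(P[:,1],P[:,0],1); print('rim slope',k,'x at .03',k*.03+c0,np.std(P[:,0]-k*P[:,1]-c0))
a=cv2.resize(cv2.imread('pics/v2.png'),(400,300)); e=cv2.resize(cv2.imread('pics/v0.png')[200:370,90:380],(512,300),interpolation=cv2.INTER_CUBIC)
b=cv2.resize(cv2.imread('pics/v1.png')[150:380,250:460],(274,300),interpolation=cv2.INTER_CUBIC)
im=np.zeros((600,800,3),np.uint8); im[:300,:400]=cv2.convertScaleAbs(a,alpha=1.4); im[:300,400:674]=b; im[300:,:512]=e
cv2.imwrite('pics/m8.png',im)
E
```

```text
[0.6693617  0.29020218 0.25305918] [ 0.61253487 -0.5482979   0.08321418] 27.15
rim slope 0.06179610696535249 x at .03 0.6050420824856823 0.0009469212349907598
```

View pics/m8.png

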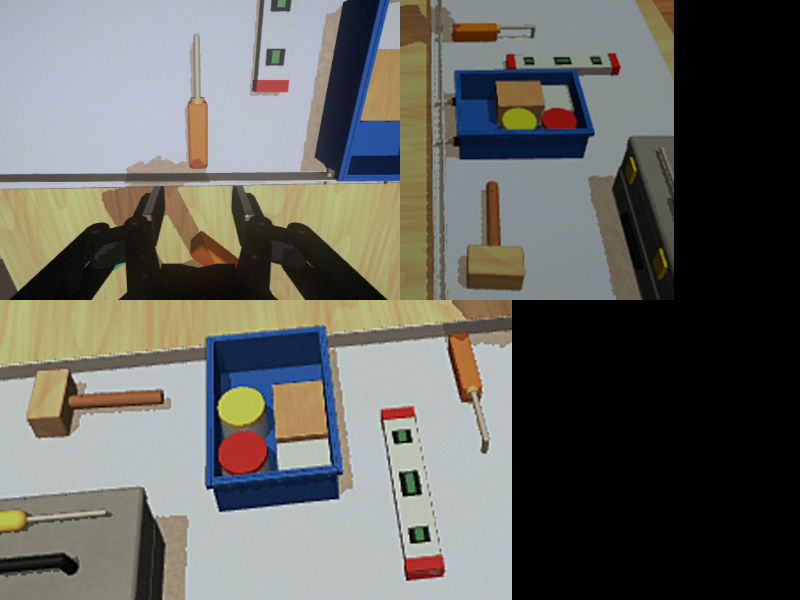

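The hook lies flat and clear, the tote is at the buffers, and the mallet and level are undisturbed. Before handing in, I'll compare the tote in the same fixed cameras, loaded against now.

```bash
python3 - <<'E'
from h import *
g=lambda f,b:cv2.cvtColor(cv2.imread(f'pics/{f}.png'),cv2.COLOR_BGR2GRAY)[b[0]:b[1],b[2]:b[3]].astype(np.float32)
def sh(f1,f2,b): 
    w=cv2.createHanningWindow((b[3]-b[2],b[1]-b[0]),cv2.CV_32F); return cv2.phaseCorrelate(g(f1,b),g(f2,b),w)
print('tote scene',sh('r1','v0',(255,325,200,300)),'side',sh('r2','v1',(200,275,320,400)))
print('level',sh('scene0','v0',(255,365,300,350)),'mallet',sh('scene0','v0',(230,285,95,195)))
E
```

```text
tote scene ((0.005511474050592824, 0.02877225792148863), 0.9986918175220489) side ((-0.038988805077828204, 0.4781006381152366), 0.9822872716585795)
level ((-0.015948862457467072, -0.0019389247425962708), 0.9993479033311208) mallet ((-0.01862298278451391, 0.047551943036321376), 1.005693375746409)
```

```bash
python3 -c "
from bench import ctrl
print(ctrl.finish_job())"
```

```text
the job is handed in; nothing more can be done
None
```

I hooked the tote, dragged it forward onto both buffers and unhooked. I then set the hook down flat on the shelf, left of the level, and handed in at about 27 s. No verdict was reported.

**During the pull:** drag was about 4–6 N, and the pull rose to about 11–12 N on the buffers, leaving roughly 6.5 N of bearing. The tote stayed square: rim slope was 0.0605, against 0.059–0.065 for the buffers and strip.

**After unhooking:**
- **Position:** the scene camera showed the tote moved by less than 0.05 px between loaded and released.
- **Squareness:** rim slope was 0.062.
- **Bystanders:** the mallet and level also moved by less than 0.05 px from the start.

**Checks that failed or disagreed:**
- The side camera showed a 0.5 px vertical shift of the tote. I put this down to the arm's shadow or the tote settling as the pull came off, but did not confirm it.
- One wrist-camera rim check errored because the tote was out of its search window; I replaced it with the scene-camera check.
- The remaining tote-to-buffer contact force (above 0.1 N needed) could not be measured. I inferred it only from the tote not having moved.

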